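# Lever up the angle plate and slide in the missing packer

### The job

Press the round handle of the pry bar down until it snaps into the spring clip and stays there by itself, so that the bar holds the edge of the heavy angle plate up. Then slide the loose tailed packer, head first and flat on the table, into the gap between the two packers under the raised edge until its head is flush with theirs, without shifting them, and let go. Last, pull the bar's handle up out of the clip, back to its raised rest, so that the plate comes down on all three packers; lift the plate only by the bar, do not push on it, and leave the other things alone.

Things in the scene. Friction and masses are not known exactly. Their poses are not given: they have to be found in the camera images.
- stand: Fixed steel lever stand; origin on the table under the fulcrum's ridge (ridge along x, top 22 mm up); z up. Sole 60 mm wide, 5 mm thick, y = -235 to +30 mm. The pry bar lies along y above x = 0, tip to +y (towards the plate), handle to -y. A guide fork at y = -120 mm (uprights 72 mm high, 24 mm apart) keeps the bar in line.
- stand_clip (a point): Spring clip on the stand (stand y = -200 mm), 26 mm above the table: where the handle's centre line lies when snapped in. Two spring leaves 52 mm high, one each side of the handle, with round noses 10 mm apart, 34 mm up; a floor stops the handle 3 mm lower. Pressing at bar_grip takes about 10 N, pulling out about 10 N. Axes as the stand's.
- bar: Loose steel pry bar, 0.48 kg: flat, 20 x 8 mm, from its tip (y = +70 mm) to y = -150 mm, then a round handle 16 mm thick to y = -300 mm. Origin on its underside over the ridge; small ribs there keep it from sliding lengthwise. y towards the tip, z up. It starts sloping 0.2 rad, tip low under the plate's edge, handle high; clipped in it is about level.
- bar_grip (a point): Point on the centre line of the bar's round handle (16 mm diameter), 265 mm from the fulcrum, 35 mm from the handle's end, beyond the clip: the place to grip or press. About 77 mm above the table at the start (raised rest), about 26 mm when clipped in. Axes as the bar's.
- plate: Heavy loose cast iron angle plate, 4.6 kg: sole 170 (x) x 140 (y) x 16 mm, underside 20 mm above the table; a foot 25 mm deep and 20 mm high along its rear (+y) side and an upright wall there to 102 mm. Origin on the table plane under the middle of the sole; front edge at y = -70 mm, towards the handle. It stands on the foot and the two packers.
- plate_edge (a point): Middle of the lower front edge of the plate's sole: 20 mm above the table when the plate is down, about 30 mm when the bar holds it up. Axes as the plate's.
- packer_a: Steel packer block 24 x 40 x 20 mm (x, y, z), 0.15 kg, loose, standing on the table under the plate's front edge on the pry bar's side of the gap, its front end sticking 10 mm out from under the plate. Origin at the centre of its underside.
- packer_b: The same block, 24 x 40 x 20 mm, on the other side of the gap. Origin at the centre of its underside. The clear gap between packer_a and packer_b is 33 mm wide.
- gap (a point): Point on the table surface at the middle of the gap, where the centre of the head's underside of the tailed packer belongs; fixed to the stand, at stand x = 75 mm, y = 60 mm (10 mm inside the plate's front edge); axes as the stand's: y is the way in.
- packer: The missing packer, steel, 0.30 kg, 20 mm high: a head 28 mm wide (x) by 40 mm long (y from -20 to +20 mm, leading corners chamfered 4 mm) and a narrower tail 16 mm wide from y = -20 to y = -68 mm, to be gripped across. It lies flat on the table away from the stand. Origin at the centre of the head's underside; +y is the leading (head) direction, z up.
- packer_head (a point): Middle of the leading end face of the tailed packer's head, 20 mm in +y from its origin, 10 mm above its underside. Axes as the packer's.
- cam_lever: Yellow zinc-plated cam lever, loose, about 130 mm long: a bystander. Origin under its round hub (28 mm diameter, 18 mm high), arm along +x.
- tenon_key: Anodized tenon key, loose, 16 x 50 x 12 mm: a bystander. Origin at the centre of its underside.
- step_block: Stepped steel clamping block, loose, 30 x 60 x 40 mm: a bystander. Origin at the centre of its underside.
Mind the look-alikes: they are no part of the job. What is shaped like the plate but white is not meant.

How it is judged:
By the outcome, as a careful person would: the job done as asked, in the order asked, and still so for the second after the job is handed in, with the robot touching nothing.
It also fails if it takes over 58 s, if anything falls off the work surface, if the arm or the gripper's body presses on something with over 40 N, if the wrist force passes 120 N, or if a joint passes its speed limit or range.

### The arm

A 7-joint arm with a two-finger parallel gripper is mounted at the origin on the work surface. World frame = base frame: x ahead of the robot, y to its left, z up, the work surface at z = 0. Lengths are in m, angles in degrees, forces in N, time in s.
With the tool pointing down it reaches from about 0.4 to 0.85 m from the base axis. Payload 4.5 kg.
Tool frame: the origin (TCP) lies at the very end of the fingers, on their centre line; the grasp point (between the pads) lies 19 mm behind it; z points along the fingers, y is the line along which they close (so a half turn about z gives the same grasp; the last joint's range is limited). The gripper opens to 85 mm and grips with 20 to 120 N. Pads are 22 mm wide; open, the fingers measure 114 mm over their backs; the gripper's body (76 mm by 85 mm) begins 54 mm behind the grasp point. The pads swing forward as they close: fully open they stand 13 mm farther back than shut.
Start: joints at [65.248, 39.483, -11.15, 89.685, 9.013, 51.709, -12.324], TCP at [0.281, -0.558, 0.231] pointing down, gripper open.
Joint ranges: [-172.22, 172.22], [-26.19, 119.32], [-84.43, 86.54], [7.71, 146.69], [-57.33, 237.33], [2.42, 119.75], [-152.13, 152.13]. Speed limits (degrees/s): [147.25, 147.25, 180, 180, 180, 180, 180].

### API

Orientations are given as [roll, pitch, yaw] about the fixed x, y, z axes, in that order (R = Rz(yaw) Ry(pitch) Rx(roll)).
In Python, from plant import r gives the robot as it stands. The module is installed in compiled form; this text tells all that it offers.
- The arm moves only by the tool step_arm, never from a script. Its argument "motion" is a list of rows, each an object of numbers: "dx", "dy", "dz": the shift along the tool's x, y, z in m; "wx", "wy", "wz": the turn, a rotation vector about the tool's x, y, z in degrees. A call has 1 to 10 rows; each row is the pose to reach, as a shift and turn from the pose commanded when the call began, along the tool's axes at that moment; what a row does not reach only later rows make up. A row lasts 1/12 s, in which the tool goes at most 41.7 mm and 7.16 degrees, less where a joint would pass 70% of its speed; a pose out of reach is approached as far as the arm can. A call with a gripper value outside its range is refused whole. "claw" is the opening, from 0 (shut) to 1 (fully open), set as the call begins (left out, the last holds). The fingers move at their own pace and stop on an object; the grip force is fixed at half the most. Time passes only in rows, so rows that repeat a pose let the fingers close. It gives the time, the measured TCP pose, the force, the opening and the grip force at its end, in the units of the state.
- r.get_state(): the state, without advancing time (a new reading comes with each control period).
- r.snapshot(name): name is "scene" or "top" or "wrist"; returns a dict with "frame" (384x512x3 uint8, blue, green, red), "fx", "fy", "cx", "cy" (pixels), "k1" (the pictures are not rectified: a ray, as slopes to the right and down, at radius r is drawn at 1 + k1 r^2 times it, then the intrinsics apply), "eye" and "orientation" of the camera in the world. Camera axes: x right, y down, z forward; pixel columns grow to the right and rows downward; lengths in m; the calibration is good to about 2 mm. A picture is of the moment at which its call begins. There is no depth.
- r.job_done(): hands the job in; it is judged then, once.
The state is a dict: "time": time; "joint_positions": joint angles; "dq": joint speeds; "effort": joint torques, N m; "tool_pos": TCP position; "orientation": TCP orientation; "ft_force": force on the tool from outside, world axes, zero at the start; "torque": the same for the moment, N m; "gripper_width": finger opening in m; "grip_force": force on a finger pad.
Only numpy, scipy, OpenCV 4.12 (cv2) and the standard library are available. Lean on these libraries where they do the work, as an engineer would, in place of code of your own. Each camera call takes 0.05 s, during which the arm holds its last target. There are 200 camera calls.

## Working session

There is one attempt and no reset: what is moved stays moved. The work goes in short steps, Python scripts to look and compute and a tool call to move; the robot and the scene stay as the last step left them, time stands still between calls to the robot, and variables do not carry over. Pictures are saved under pics/ and viewed, at most 10 in all, crops included, and the job is handed in when it is done.

Besides the shell and the picture viewer there is one more tool, called after "Call:" by a JSON object that holds its "op" and its "data". step_arm: Moves the arm, as the interface text tells. Its arguments: {"type":"object","properties":{"motion":{"type":"array"},"claw":{"type":"number"}},"required":["motion"]}

```bash
mkdir -p pics
cat > h.py <<'E'
import numpy as np, cv2
from scipy.spatial.transform import Rotation as R
from plant import r
def cam(s):
    o=np.array(s["orientation"],float)
    M=o if o.shape==(3,3) else R.from_euler('xyz',o,degrees=True).as_matrix()
    return M,np.array(s["eye"])
def px2w(s,u,v,z=0.):
    M,e=cam(s); d=np.array([(u-s["cx"])/s["fx"],(v-s["cy"])/s["fy"]]); p=d.copy()
    for _ in range(20): p=d/(1+s["k1"]*(p@p))
    w=M@np.array([p[0],p[1],1]); return e+w*(z-e[2])/w[2]
def w2px(s,P):
    M,e=cam(s); c=(np.atleast_2d(P)-e)@M; p=c[:,:2]/c[:,2:]
    p=p*(1+s["k1"]*(p**2).sum(1,keepdims=True)); return p*[s["fx"],s["fy"]]+[s["cx"],s["cy"]]
def toolmove(P,rpy=None):
    st=r.get_state(); A=R.from_euler('xyz',st["orientation"],degrees=True)
    d=A.inv().apply(np.array(P)-st["tool_pos"])
    w=None if rpy is None else (A.inv()*R.from_euler('xyz',rpy,degrees=True)).as_rotvec(degrees=True)
    return d.round(4),w
E
python3 - <<'E'
from h import *
import pickle
a=r.snapshot("scene");b=r.snapshot("top")
pickle.dump((a,b),open("s0.pkl","wb"))
for n,s in(("scene",a),("top",b)):
    print({k:v for k,v in s.items() if k!="frame"}); cv2.imwrite(f"pics/{n}0.png",cv2.resize(s["frame"],(800,600),interpolation=cv2.INTER_CUBIC))
print(r.get_state())
E
```

```text
{'fx': 410.95820013797726, 'fy': 410.95820013797726, 'cx': 259.6329076956751, 'cy': 197.73905942583926, 'k1': -0.09413814430839444, 'eye': array([ 1.4407714 , -0.17172337,  0.73276149]), 'orientation': array([-126.35712691,   -1.15172352,   75.35449944])}
{'fx': 406.75055223854537, 'fy': 406.75055223854537, 'cx': 255.58128989770736, 'cy': 189.44915693613945, 'k1': -0.1414249671442292, 'eye': array([0.44608142, 0.07413549, 1.27368146]), 'orientation': array([-175.24758487,   -0.84357616,  -88.77842351])}
{'time': 0.1, 'joint_positions': array([ 65.24979308,  39.52935768, -11.14580202,  89.73928289,
         9.0130655 ,  51.71081185, -12.3232719 ]), 'dq': array([-0.09651099, -0.11324951, -0.06405835, -0.09307274,  0.03726831,
        0.00140532,  0.01319216]), 'effort': array([-3.17490492e-03, -5.40596616e+01, -1.27167240e+00, -1.58985329e+01,
        9.32884170e-03,  4.35110444e-03, -1.66303187e-05]), 'tool_pos': array([ 0.28039056, -0.55790934,  0.23055214]), 'orientation': array([-1.79902754e+02,  7.17382844e-03,  2.66930279e+01]), 'ft_force': array([-0.22462163,  0.63851043,  0.67446312]), 'torque': array([ 0.00290201, -0.00560675, -0.00067525]), 'grip_force': 0.0, 'gripper_width': 0.08517683256791558}
```

View pics/scene0.png

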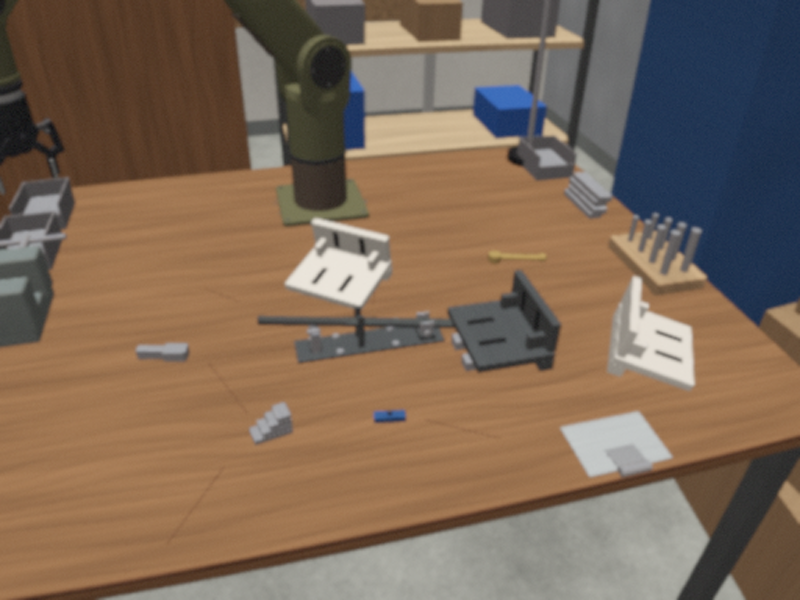

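View pics/top0.png

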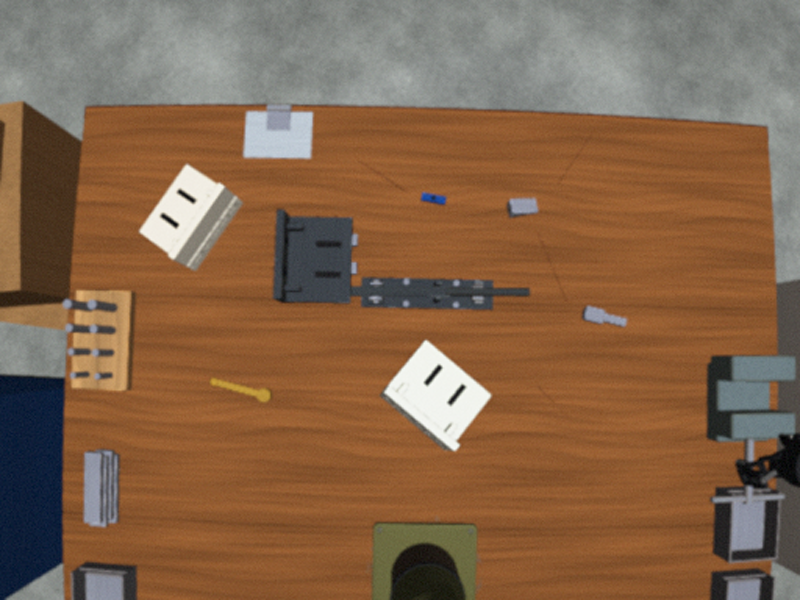

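The top view shows these candidates (800 px image):
- **Plate:** dark one at (315,260). The white look-alikes are at (190,215) and (440,395).
- **Bar:** handle end at (527,292).
- **Loose tailed packer:** (605,316), head to the left. Its look-alikes are the step block at (523,207), packers a/b at (354,268) and (354,240), and the grey stack at (100,488).

I choose the dark plate and the tailed part at (605,316), and check both in a close crop.

Run:
```python
from h import *
import pickle
a,b=pickle.load(open("s0.pkl","rb"))
f=b["frame"]
# crops native: stand 170..345 x 135..205 ; packer 365..410 x 190..215
c1=cv2.resize(f[130:205,170:345],None,fx=4.5,fy=4.5,interpolation=cv2.INTER_CUBIC)
c2=cv2.resize(f[190:215,365:410],None,fx=10,fy=10,interpolation=cv2.INTER_CUBIC)
im=np.zeros((600,800,3),np.uint8); im[:c1.shape[0],:c1.shape[1]]=c1[:, :800]; im[345:595,:450]=c2
cv2.imwrite("pics/crop1.png",im)
# packer by threshold: low saturation & bright
hsv=cv2.cvtColor(f,cv2.COLOR_BGR2HSV)
m=((hsv[...,1]<90)).astype(np.uint8)
sub=np.zeros_like(m); sub[190:215,365:410]=m[190:215,365:410]
ys,xs=np.nonzero(sub)
P=np.array([px2w(b,x,y,.02)[:2] for x,y in zip(xs,ys)])
mu=P.mean(0);w,V=np.linalg.eigh(np.cov((P-mu).T));d=V[:,1];d*=np.sign(d[1])
q=(P-mu)@d;n=(P-mu)@np.array([-d[1],d[0]])
print("packer",mu,np.degrees(np.arctan2(d[1],d[0])),q.min(),q.max())
for lo in np.arange(-.08,.08,.008):
    s=(q>=lo)&(q<lo+.008)
    if s.any(): print(round(lo,3),s.sum(),n[s].min().round(4),n[s].max().round(4))
for u,v in((362,278),(362,306),(493,280),(493,309)): print(px2w(b,u/1.5625,v/1.5625,.005))
for u,v in((527.5,292),): print("end",px2w(b,u/1.5625,v/1.5625,.085))
```

```text
packer [ 0.51930272 -0.35065546] 77.29555912813436 -0.05047139968327809 0.04059337380384312
-0.056 4 -0.0064 0.0029
-0.048 16 -0.0094 0.0083
-0.04 15 -0.0094 0.0099
-0.032 16 -0.0086 0.0091
-0.024 15 -0.0093 0.0099
-0.016 15 -0.0078 0.0092
-0.008 19 -0.0116 0.0115
-0.0 24 -0.0154 0.0138
0.008 25 -0.0146 0.0153
0.016 26 -0.0154 0.0161
0.024 25 -0.0161 0.0154
0.032 22 -0.0153 0.0138
0.04 1 -0.0007 -0.0007
[0.58653032 0.13344267 0.005     ]
[0.53022057 0.13196179 0.005     ]
[ 0.58862848 -0.13059983  0.005     ]
[ 0.52999237 -0.13112434  0.005     ]
end [ 0.55836942 -0.18386614  0.085     ]
```

View pics/crop1.png

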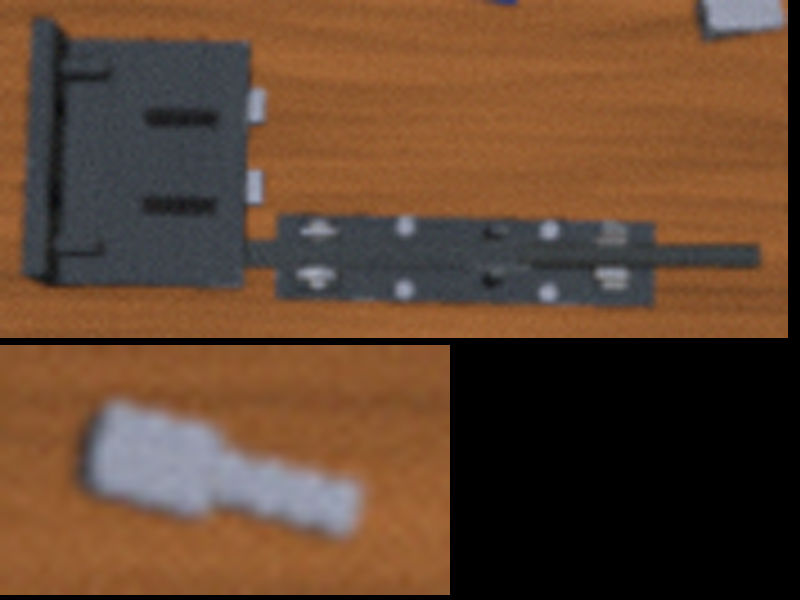

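The close crop confirms the choice. It shows the dark plate with packers a and b at its front edge, at (254,187) and (257,105), the stand and bar at (465,258), and the tailed packer with its head to the left.

Run:
```python
from h import *
print(toolmove([.5595,-.156,.150],[180,0,90]))
```

```text
(array([ 0.4299, -0.2336,  0.0809]), array([-9.11083486e-02, -4.72955446e-02, -6.33069623e+01]))
```

Call:
{"op": "step_arm", "data": {"motion": [{"dx":0.043,"dy":-0.0234,"dz":0.008,"wz":-6.33},{"dx":0.086,"dy":-0.0467,"dz":0.016,"wz":-12.66},{"dx":0.129,"dy":-0.07,"dz":0.024,"wz":-19},{"dx":0.172,"dy":-0.0934,"dz":0.032,"wz":-25.3},{"dx":0.215,"dy":-0.117,"dz":0.04,"wz":-31.7},{"dx":0.258,"dy":-0.14,"dz":0.0485,"wz":-38},{"dx":0.301,"dy":-0.1635,"dz":0.0566,"wz":-44.3},{"dx":0.344,"dy":-0.187,"dz":0.0647,"wz":-50.6},{"dx":0.387,"dy":-0.21,"dz":0.0728,"wz":-57},{"dx":0.43,"dy":-0.2336,"dz":0.081,"wz":-63.3}]}}

```text
schema error: expected keys dx, dy, dz, wx, wy, wz
```

Run:
```python
from h import *
import pickle
s=r.snapshot("wrist");st=r.get_state();print(st["tool_pos"],st["orientation"],st["joint_positions"],st["time"],st["ft_force"])
print({k:v for k,v in s.items() if k!="frame"})
pickle.dump(s,open("w1.pkl","wb"));cv2.imwrite("pics/w1.png",cv2.resize(s["frame"],(800,600)))
print(toolmove([.5595,-.156,.150],[180,0,90]))
```

```text
[ 0.28046975 -0.55799214  0.23067759] [-1.79920020e+02  4.78631300e-03  2.66923563e+01] [ 65.24887179  39.52207919 -11.14746274  89.72951225   9.0125949
  51.71039804 -12.32464957] 0.15 [0.3430633 0.5258134 0.8410393]
{'fx': 277.1640250225925, 'fy': 277.1640250225925, 'cx': 254.57022359341312, 'cy': 189.90110175593924, 'k1': 0.023558757410375872, 'eye': array([ 0.34470706, -0.52567725,  0.37336346]), 'orientation': array([ 1.63281511e+02,  9.30317940e-02, -6.33473409e+01])}
(array([ 0.4299, -0.2337,  0.081 ]), array([-7.43166575e-02, -3.98968597e-02, -6.33076363e+01]))
```

View pics/w1.png

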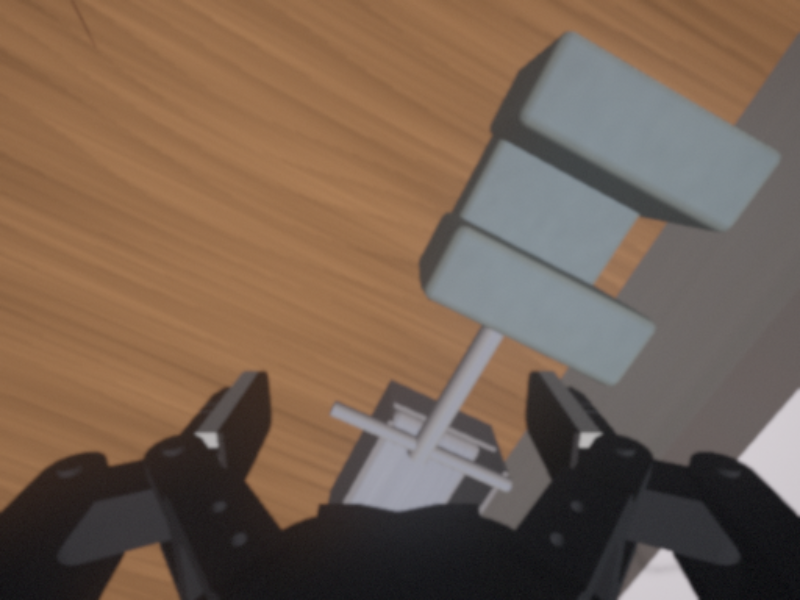

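The move was refused because every key must be given. The wrist view shows only the start area: grey blocks at (600,200) and the fingers at (240,430) and (560,430). I'll resend with all keys, descending only in the later rows.

Call:
{"op": "step_arm", "data": {"motion": [{"dx":0.036,"dy":-0.0195,"dz":0,"wx":0,"wy":0,"wz":-5.3},{"dx":0.079,"dy":-0.043,"dz":0,"wx":0,"wy":0,"wz":-11.7},{"dx":0.118,"dy":-0.064,"dz":0,"wx":0,"wy":0,"wz":-18},{"dx":0.158,"dy":-0.086,"dz":0,"wx":0,"wy":0,"wz":-24.5},{"dx":0.197,"dy":-0.107,"dz":0,"wx":0,"wy":0,"wz":-31},{"dx":0.235,"dy":-0.128,"dz":0.01,"wx":0,"wy":0,"wz":-37.5},{"dx":0.272,"dy":-0.148,"dz":0.02,"wx":0,"wy":0,"wz":-44},{"dx":0.308,"dy":-0.167,"dz":0.03,"wx":0,"wy":0,"wz":-50.5},{"dx":0.343,"dy":-0.186,"dz":0.04,"wx":0,"wy":0,"wz":-57},{"dx":0.378,"dy":-0.205,"dz":0.05,"wx":0,"wy":0,"wz":-63.3}]}}

```text
time: 0.98
tool_pos: [0.5162, -0.2196, 0.1856]
orientation: [180.0, 0.0, 90.3]
ft_force: [1.5, -1.0, 0.5]
gripper_width: 0.0852
grip_force: 0.0
```

Run:
```python
from h import *
import pickle
s=r.snapshot("wrist");st=r.get_state();print(st["tool_pos"],st["orientation"],st["joint_positions"],st["time"],st["ft_force"])
print(s["eye"],s["orientation"])
pickle.dump(s,open("w2.pkl","wb"));cv2.imwrite("pics/w2.png",cv2.resize(s["frame"],(800,600)))
print(toolmove([.5595,-.156,.150],[180,0,90]))
```

```text
[ 0.52181558 -0.20858305  0.18462032] [179.69996367  -0.52130134  91.29027267] [ 32.87842224  39.89430732 -26.12090055 103.13279031  23.88383549
  42.33942679  -4.52400966] 1.0333 [ 5.15169475  6.32703992 -0.13869941]
[ 0.51491211 -0.14700789  0.32842373] [1.63318494e+02 7.55258668e-02 2.52923302e-01]
(array([0.0514, 0.0387, 0.0353]), array([ 0.29415186, -0.52465641,  1.2888959 ]))
```

View pics/w2.png

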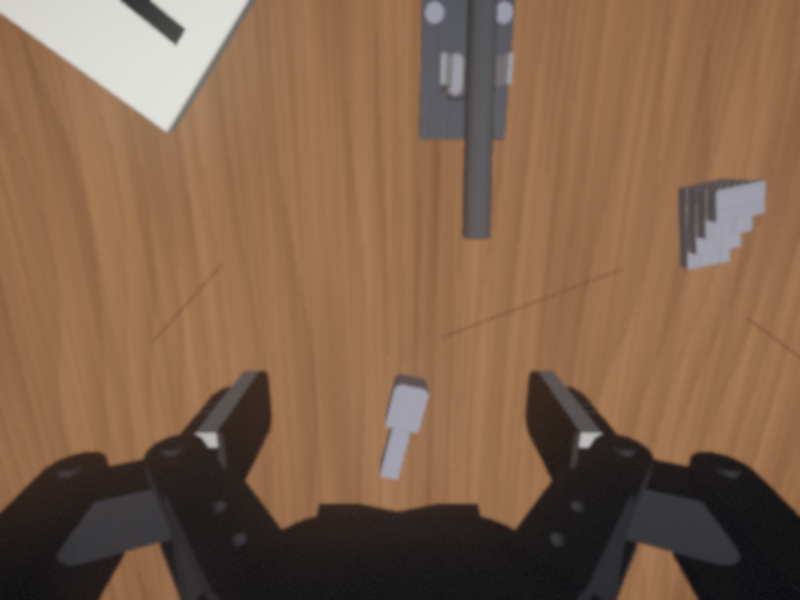

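The wrist view shows the handle end at (477,237), the sole's end corners at (420,138) and (505,138), the tailed packer with its head at (407,405) and tail end at (391,475), and the step block at (720,225).

Run:
```python
from h import *
import pickle
s=pickle.load(open("w2.pkl","rb"));k=1.5625
for n,u,v,z in(("end",477,237,.084),("soleL",420,138,.005),("soleR",505,138,.005)): print(n,px2w(s,u/k,v/k,z))
hsv=cv2.cvtColor(s["frame"],cv2.COLOR_BGR2HSV); f=hsv[235:312,240:282]
m=((f[...,1]<70)&(f[...,2]>110)).astype(np.uint8)
n,l,stt,c=cv2.connectedComponentsWithStats(m);i=1+np.argmax(stt[1:,4]);print(stt[i])
ys,xs=np.nonzero(l==i);P=np.array([px2w(s,x+240,y+235,.02)[:2] for x,y in zip(xs,ys)])
mu=P.mean(0);V=np.linalg.eigh(np.cov((P-mu).T))[1];d=V[:,1];d*=np.sign(d[1]);q=(P-mu)@d;t=(P-mu)@np.array([-d[1],d[0]])
tip=np.percentile(q,99.5)
print("yaw",np.degrees(np.arctan2(d[1],d[0])),q.min(),q.max(),"origin",mu+d*((q.min()+q.max())/2+.024))
for a,b in((-.04,-.03),(-.03,-.015),(.0,.015),(.015,.035)):
    g=(q>a)&(q<b);print(a,t[g].min(),t[g].max(),t[g].mean())
```

```text
end [ 0.55952518 -0.18481333  0.084     ]
soleL [ 0.5299741  -0.12779952  0.005     ]
soleR [ 0.58939922 -0.12768355  0.005     ]
[   3   11   32   61 1125]
yaw 77.10879968597766 -0.051738320721445054 0.037734879466611984 origin [ 0.52206532 -0.33267778]
-0.04 -0.008808232937746753 0.008968647623595599 0.00015938075594184168
-0.03 -0.00888624353039955 0.009077013237657146 9.864760783631911e-05
0.0 -0.01490455836685296 0.014920036854839402 -1.2550254850163525e-05
0.015 -0.014926719182785878 0.015001758598412228 0.00010648678701968033
```

Call:
{"op": "step_arm", "data": {"motion": [{"dx":0.02,"dy":0.015,"dz":0.012,"wx":0,"wy":-0.5,"wz":1},{"dx":0.042,"dy":0.032,"dz":0.028,"wx":0,"wy":-0.5,"wz":1.3},{"dx":0.051,"dy":0.0385,"dz":0.035,"wx":0.3,"wy":-0.5,"wz":1.3},{"dx":0.051,"dy":0.0385,"dz":0.035,"wx":0.3,"wy":-0.5,"wz":1.3}]}}

```text
time: 1.37
tool_pos: [0.5549, -0.1664, 0.1496]
orientation: [-179.6, 0.3, 89.0]
ft_force: [0.5, 0.3, 0.3]
gripper_width: 0.0853
grip_force: 0.0
```

Run:
```python
from h import *
st=r.get_state();print(st["tool_pos"],st["orientation"])
```

```text
[ 0.55485389 -0.16643126  0.14963757] [-179.62043026    0.33445379   88.99509204]
```

Call:
{"op": "step_arm", "data": {"motion": [{"dx":0,"dy":0,"dz":0,"wx":0,"wy":0,"wz":-1.3},{"dx":0,"dy":0,"dz":0,"wx":0,"wy":0,"wz":-1.3},{"dx":0,"dy":0,"dz":0,"wx":0,"wy":0,"wz":-1.3},{"dx":0,"dy":0,"dz":0,"wx":0,"wy":0,"wz":-1.3}]}}

```text
time: 1.7
tool_pos: [0.5534, -0.1722, 0.1517]
orientation: [-179.7, 0.6, 89.8]
ft_force: [0.3, 0.6, 0.0]
gripper_width: 0.0853
grip_force: 0.0
```

Run:
```python
from h import *
import pickle
s=r.snapshot("wrist");st=r.get_state();print(st["tool_pos"],st["orientation"],st["ft_force"])
pickle.dump(s,open("w3.pkl","wb"))
# handle edges & sole end by columns: dark mask; report projected handle outline
f=cv2.cvtColor(s["frame"],cv2.COLOR_BGR2HSV)
dark=(f[...,1]<90)
for z,y in((.005,-.12),(.085,-.15),(.085,-.17)):
    u,v=w2px(s,[.5595,y,z])[0]; v=int(round(v))
    if 0<=v<384:
        row=np.nonzero(dark[v,int(u)-60:int(u)+60])[0]+int(u)-60
        print(z,y,v,row.min(),row.max(),px2w(s,row.min(),v,z),px2w(s,row.max()+1,v,z))
for x in(.535,.548,.572,.584):
    u,v=w2px(s,[x,-.13,.005])[0];u=int(round(u));c=np.nonzero(dark[max(0,int(v)-25):int(v)+25,u])[0]+max(0,int(v)-25)
    print(x,u,v,c.max() if len(c) else None,px2w(s,u,c.max()+1,.005) if len(c) else '')
u,v=w2px(s,[.5595,-.19,.085])[0];c=np.nonzero(dark[int(v)-30:int(v)+30,int(u)])[0]+int(v)-30;print("end",px2w(s,u,c.max()+1,.084))
```

```text
[ 0.55350808 -0.17183819  0.15166579] [-179.72271497    0.55559625   89.85794769] [ 0.09079874 -0.12810925 -0.02484506]
0.005 -0.12 126 233 291 [ 0.52956048 -0.11971846  0.005     ] [ 0.58951887 -0.11992965  0.005     ]
0.085 -0.15 174 255 272 [ 0.55222518 -0.15009802  0.085     ] [ 0.56616483 -0.15012907  0.085     ]
0.085 -0.17 198 255 272 [ 0.55216175 -0.16974657  0.085     ] [ 0.56647994 -0.16976795  0.085     ]
0.535 239 136.23950175917108 134 [ 0.53547678 -0.1287459   0.005     ]
0.548 251 136.20507547271586 134 [ 0.54780329 -0.12877929  0.005     ]
0.572 275 136.12765517054495 134 [ 0.57243618 -0.12886069  0.005     ]
0.584 286 136.0821658224359 134 [ 0.58371196 -0.12890447  0.005     ]
end [ 0.55950444 -0.18649739  0.084     ]
```

Call:
{"op": "step_arm", "data": {"motion": [{"dx":0.005,"dy":0.004,"dz":0.02,"wx":-0.3,"wy":-4,"wz":0},{"dx":0.01,"dy":0.006,"dz":0.045,"wx":-0.3,"wy":-8,"wz":0},{"dx":0.014,"dy":0.006,"dz":0.07,"wx":-0.3,"wy":-10.9,"wz":0},{"dx":0.015,"dy":0.006,"dz":0.088,"wx":-0.3,"wy":-10.9,"wz":0},{"dx":0.015,"dy":0.006,"dz":0.0935,"wx":-0.3,"wy":-10.9,"wz":0},{"dx":0.015,"dy":0.006,"dz":0.0935,"wx":-0.3,"wy":-10.9,"wz":0},{"dx":0.015,"dy":0.006,"dz":0.0935,"wx":-0.3,"wy":-10.9,"wz":0}]}}

```text
time: 2.33
tool_pos: [0.5596, -0.1577, 0.0582]
orientation: [180.0, 11.5, 89.9]
ft_force: [-0.8, -0.2, -0.0]
gripper_width: 0.0851
grip_force: 0.0
```

Call:
{"op": "step_arm", "data": {"motion": [{"dx":0,"dy":0,"dz":0,"wx":0,"wy":0,"wz":0},{"dx":0,"dy":0,"dz":0,"wx":0,"wy":0,"wz":0},{"dx":0,"dy":0,"dz":0,"wx":0,"wy":0,"wz":0},{"dx":0,"dy":0,"dz":0,"wx":0,"wy":0,"wz":0},{"dx":0,"dy":0,"dz":0,"wx":0,"wy":0,"wz":0},{"dx":0,"dy":0,"dz":0,"wx":0,"wy":0,"wz":0}], "claw": 0}}

```text
time: 2.83
tool_pos: [0.5597, -0.1562, 0.0577]
orientation: [180.0, 11.4, 90.0]
ft_force: [0.8, -0.4, -0.0]
gripper_width: 0.0144
grip_force: 58.6
```

Call:
{"op": "step_arm", "data": {"motion": [{"dx":0.0008,"dy":0,"dz":0.006,"wx":0,"wy":1.3,"wz":0},{"dx":0.0016,"dy":0,"dz":0.012,"wx":0,"wy":2.6,"wz":0},{"dx":0.0025,"dy":0,"dz":0.018,"wx":0,"wy":4,"wz":0},{"dx":0.0034,"dy":0,"dz":0.024,"wx":0,"wy":5.3,"wz":0},{"dx":0.0042,"dy":0,"dz":0.03,"wx":0,"wy":6.7,"wz":0},{"dx":0.005,"dy":0,"dz":0.036,"wx":0,"wy":8,"wz":0},{"dx":0.006,"dy":0,"dz":0.042,"wx":0,"wy":9.4,"wz":0},{"dx":0.0068,"dy":0,"dz":0.048,"wx":0,"wy":10.7,"wz":0},{"dx":0.0073,"dy":0,"dz":0.0515,"wx":0,"wy":11.4,"wz":0},{"dx":0.0073,"dy":0,"dz":0.0515,"wx":0,"wy":11.4,"wz":0}]}}

```text
time: 3.67
tool_pos: [0.5595, -0.1575, 0.0049]
orientation: [180.0, -0.2, 90.0]
ft_force: [0.5, 3.8, 1.5]
gripper_width: 0.0141
grip_force: 58.7
```

Call:
{"op": "step_arm", "data": {"motion": [{"dx":0,"dy":0,"dz":0,"wx":0,"wy":0,"wz":0},{"dx":0,"dy":0,"dz":0,"wx":0,"wy":0,"wz":0},{"dx":0,"dy":0,"dz":0,"wx":0,"wy":0,"wz":0}]}}

```text
time: 3.92
tool_pos: [0.5598, -0.1576, 0.0057]
orientation: [180.0, -0.1, 90.1]
ft_force: [0.4, 4.5, 1.7]
gripper_width: 0.0142
grip_force: 58.6
```

Call:
{"op": "step_arm", "data": {"motion": [{"dx":0,"dy":0,"dz":0,"wx":0,"wy":0,"wz":0},{"dx":0,"dy":0,"dz":0,"wx":0,"wy":0,"wz":0},{"dx":0,"dy":0,"dz":0,"wx":0,"wy":0,"wz":0},{"dx":0,"dy":0,"dz":0,"wx":0,"wy":0,"wz":0},{"dx":0,"dy":0,"dz":-0.03,"wx":0,"wy":0,"wz":0},{"dx":0,"dy":0,"dz":-0.07,"wx":0,"wy":0,"wz":0},{"dx":-0.015,"dy":-0.01,"dz":-0.11,"wx":0,"wy":0,"wz":0},{"dx":-0.03,"dy":-0.02,"dz":-0.15,"wx":0,"wy":0,"wz":0},{"dx":-0.045,"dy":-0.03,"dz":-0.185,"wx":0,"wy":0,"wz":0},{"dx":-0.045,"dy":-0.03,"dz":-0.185,"wx":0,"wy":0,"wz":0}], "claw": 0.7}}

```text
time: 4.75
tool_pos: [0.5306, -0.2098, 0.1966]
orientation: [179.5, 0.4, 89.6]
ft_force: [-0.1, -1.2, -0.1]
gripper_width: 0.06
grip_force: 0.0
```

Call:
{"op": "step_arm", "data": {"motion": [{"dx":0,"dy":0,"dz":0,"wx":0,"wy":0,"wz":0},{"dx":0,"dy":0,"dz":0,"wx":0,"wy":0,"wz":0},{"dx":0,"dy":0,"dz":0,"wx":0,"wy":0,"wz":0}]}}

```text
time: 5.0
tool_pos: [0.5288, -0.2032, 0.1891]
orientation: [-179.8, -0.1, 90.1]
ft_force: [0.8, -0.1, -0.6]
gripper_width: 0.0597
grip_force: 0.0
```

```bash
cat > pk.py <<'E'
from h import *
def packer(s,O,yaw,z=.02,r0=55):
    u,v=w2px(s,[O[0]-.02*np.cos(yaw),O[1]-.02*np.sin(yaw),z])[0].astype(int)
    y0,x0=max(v-r0,0),max(u-r0,0); hsv=cv2.cvtColor(s["frame"],cv2.COLOR_BGR2HSV)[y0:v+r0,x0:u+r0]
    m=((hsv[...,1]<70)&(hsv[...,2]>110)).astype(np.uint8)
    n,l,stt,c=cv2.connectedComponentsWithStats(m);i=1+np.argmax(stt[1:,4])
    ys,xs=np.nonzero(l==i);P=np.array([px2w(s,x+x0,y+y0,z)[:2] for x,y in zip(xs,ys)])
    mu=P.mean(0);V=np.linalg.eigh(np.cov((P-mu).T))[1];d=V[:,1];d*=np.sign(d[1]);q=(P-mu)@d
    return mu+d*((q.min()+q.max())/2+.024),np.degrees(np.arctan2(d[1],d[0])),np.ptp(q)
E
python3 - <<'E'
from pk import *
import pickle
s=r.snapshot("wrist");t=r.snapshot("scene");st=r.get_state();print(st["tool_pos"],st["orientation"],st["ft_force"])
pickle.dump((s,t),open("w4.pkl","wb"))
print(packer(s,[.522,-.3327],np.radians(77)))
a=cv2.resize(t["frame"][180:250,160:370],None,fx=3.8,fy=3.8,interpolation=cv2.INTER_CUBIC)
b=cv2.resize(s["frame"][:170,170:450],None,fx=1.9,fy=1.9)
im=np.zeros((600,800,3),np.uint8);im[:a.shape[0],:a.shape[1]]=a[:, :800];im[270:270+b.shape[0],:b.shape[1]]=b
cv2.imwrite("pics/w4.png",im)
E
```

```text
[ 0.52895906 -0.20289828  0.1888993 ] [-1.79837418e+02 -7.72074663e-02  9.01155070e+01] [-0.72499634  0.44776996 -0.64442481]
(array([ 0.52208451, -0.33289225]), np.float64(77.2130899548836), np.float64(0.08893017102724121))
```

View pics/w4.png

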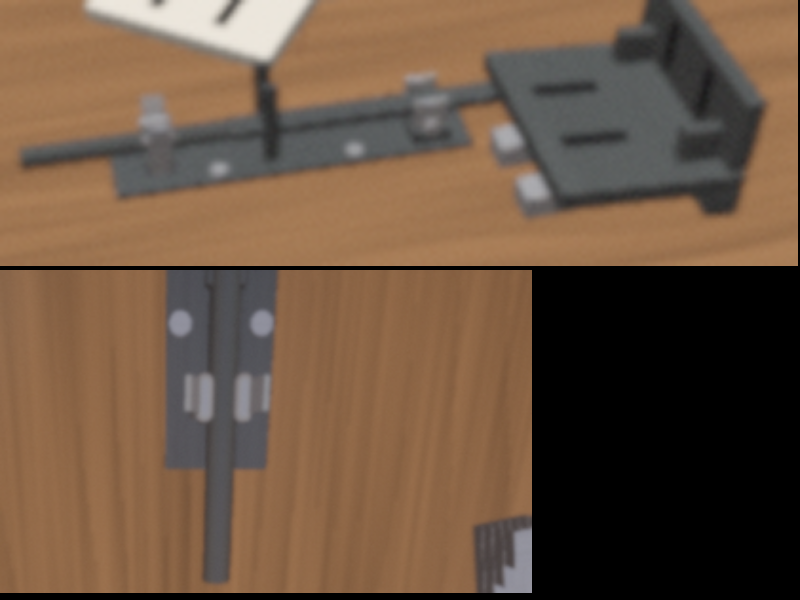

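The crop shows the handle snapped between the leaf noses, at (155,125) in the scene crop and (225,395) in the wrist crop. The plate's front edge is raised above the two packers at (510,142) and (537,190). Next is the loose packer.

Call:
{"op": "step_arm", "data": {"motion": [{"dx":-0.03,"dy":-0.003,"dz":0.015,"wx":0,"wy":0,"wz":3},{"dx":-0.06,"dy":-0.006,"dz":0.037,"wx":0,"wy":0,"wz":6},{"dx":-0.09,"dy":-0.009,"dz":0.06,"wx":0,"wy":0,"wz":9},{"dx":-0.12,"dy":-0.012,"dz":0.083,"wx":0,"wy":0,"wz":12.9},{"dx":-0.15,"dy":-0.015,"dz":0.106,"wx":0,"wy":0,"wz":12.9},{"dx":-0.175,"dy":-0.0172,"dz":0.13,"wx":0,"wy":0,"wz":12.9},{"dx":-0.175,"dy":-0.0172,"dz":0.139,"wx":0,"wy":0,"wz":12.9},{"dx":-0.175,"dy":-0.0172,"dz":0.139,"wx":0,"wy":0,"wz":12.9},{"dx":-0.175,"dy":-0.0172,"dz":0.139,"wx":0,"wy":0,"wz":12.9},{"dx":-0.175,"dy":-0.0172,"dz":0.139,"wx":0,"wy":0,"wz":12.9}]}}

```text
time: 5.93
tool_pos: [0.5139, -0.3767, 0.052]
orientation: [179.9, -0.1, 77.3]
ft_force: [1.0, 0.5, -0.3]
gripper_width: 0.0596
grip_force: 0.0
```

Run:
```python
from pk import *
st=r.get_state();print(st["tool_pos"],st["orientation"]);O=np.array([.5221,-.3329]);y=np.radians(77.2)
G=O-.047*np.array([np.cos(y),np.sin(y)]);print(toolmove([*G,.004],[180,0,77.2]))
```

```text
[ 0.51390431 -0.37671003  0.05200936] [ 1.79946124e+02 -9.88163713e-02  7.72944542e+01]
(array([-0.0025, -0.0018,  0.048 ]), array([ 0.05379461, -0.09886075,  0.09440769]))
```

Call:
{"op": "step_arm", "data": {"motion": [{"dx":-0.0025,"dy":-0.002,"dz":0.02,"wx":0,"wy":0,"wz":0},{"dx":-0.0025,"dy":-0.002,"dz":0.04,"wx":0,"wy":0,"wz":0},{"dx":-0.0025,"dy":-0.002,"dz":0.048,"wx":0,"wy":0,"wz":0},{"dx":-0.0025,"dy":-0.002,"dz":0.048,"wx":0,"wy":0,"wz":0},{"dx":-0.0025,"dy":-0.002,"dz":0.048,"wx":0,"wy":0,"wz":0},{"dx":-0.0025,"dy":-0.002,"dz":0.048,"wx":0,"wy":0,"wz":0}]}}

```text
time: 6.43
tool_pos: [0.5112, -0.3809, 0.0049]
orientation: [179.9, 0.0, 77.2]
ft_force: [-0.4, 0.1, 0.7]
gripper_width: 0.0602
grip_force: 0.0
```

Call:
{"op": "step_arm", "data": {"motion": [{"dx":0,"dy":0,"dz":0,"wx":0,"wy":0,"wz":0},{"dx":0,"dy":0,"dz":0,"wx":0,"wy":0,"wz":0},{"dx":0,"dy":0,"dz":0,"wx":0,"wy":0,"wz":0},{"dx":0,"dy":0,"dz":0,"wx":0,"wy":0,"wz":0},{"dx":0,"dy":0,"dz":0,"wx":0,"wy":0,"wz":0}], "claw": 0}}

```text
time: 6.85
tool_pos: [0.5108, -0.3815, 0.0044]
orientation: [179.9, 0.0, 77.1]
ft_force: [0.7, 0.7, 3.7]
gripper_width: 0.0146
grip_force: 60.0
```

Run:
```python
from pk import *
s=r.snapshot("wrist");st=r.get_state();print(st["tool_pos"],st["orientation"],st["gripper_width"])
O,y,L=packer(s,[.5221,-.3329],np.radians(77));print(O,y,L)
d=O-st["tool_pos"][:2];a=np.radians(st["orientation"][2]);print("O in tool (along,left):",d@[np.cos(a),np.sin(a)],d@[-np.sin(a),np.cos(a)])
```

```text
[ 0.51083087 -0.38149226  0.00437985] [1.79878365e+02 3.02052727e-02 7.71162295e+01] 0.014557745447480255
[ 0.52232486 -0.3299322 ] 76.13433014499488 0.05590486979268969
O in tool (along,left): 0.052824865960355884 0.0002919310172052248
```

Call:
{"op": "step_arm", "data": {"motion": [{"dx":0,"dy":0,"dz":-0.015,"wx":0,"wy":0,"wz":0},{"dx":0.01,"dy":0.006,"dz":-0.03,"wx":0,"wy":0,"wz":-1},{"dx":0.036,"dy":0.021,"dz":-0.035,"wx":0,"wy":0,"wz":-3},{"dx":0.066,"dy":0.039,"dz":-0.035,"wx":0,"wy":0,"wz":-6},{"dx":0.096,"dy":0.056,"dz":-0.035,"wx":0,"wy":0,"wz":-9},{"dx":0.126,"dy":0.074,"dz":-0.035,"wx":0,"wy":0,"wz":-12},{"dx":0.1558,"dy":0.0913,"dz":-0.035,"wx":0,"wy":0,"wz":-12.9},{"dx":0.1558,"dy":0.0913,"dz":-0.035,"wx":0,"wy":0,"wz":-12.9},{"dx":0.1558,"dy":0.0913,"dz":-0.035,"wx":0,"wy":0,"wz":-12.9}]}}

```text
time: 7.65
tool_pos: [0.6351, -0.2451, 0.0388]
orientation: [180.0, -0.2, 90.3]
ft_force: [-0.7, -0.9, -2.5]
gripper_width: 0.015
grip_force: 59.1
```

Call:
{"op": "step_arm", "data": {"motion": [{"dx":0.02,"dy":0,"dz":0,"wx":0,"wy":0,"wz":0},{"dx":0.055,"dy":0,"dz":0,"wx":0,"wy":0,"wz":0},{"dx":0.09,"dy":0,"dz":0,"wx":0,"wy":0,"wz":0},{"dx":0.125,"dy":0,"dz":0,"wx":0,"wy":0,"wz":0},{"dx":0.16,"dy":0,"dz":0,"wx":0,"wy":0,"wz":0},{"dx":0.195,"dy":0,"dz":0,"wx":0,"wy":0,"wz":0},{"dx":0.23,"dy":0,"dz":0,"wx":0,"wy":0,"wz":0},{"dx":0.26,"dy":0,"dz":0,"wx":0,"wy":0,"wz":0},{"dx":0.28,"dy":0,"dz":0,"wx":0,"wy":0,"wz":0},{"dx":0.28,"dy":0,"dz":0,"wx":0,"wy":0,"wz":0}]}}

```text
time: 8.48
tool_pos: [0.6325, 0.0376, 0.039]
orientation: [-180.0, -0.3, 90.4]
ft_force: [-0.4, 1.0, -2.5]
gripper_width: 0.0143
grip_force: 59.1
```

Call:
{"op": "step_arm", "data": {"motion": [{"dx":0,"dy":0,"dz":0,"wx":0,"wy":0,"wz":0},{"dx":0,"dy":0,"dz":0,"wx":0,"wy":0,"wz":0},{"dx":0,"dy":0,"dz":0,"wx":0,"wy":0,"wz":0},{"dx":0,"dy":0,"dz":0,"wx":0,"wy":0,"wz":0}]}}

```text
time: 8.82
tool_pos: [0.6333, 0.0278, 0.0383]
orientation: [-180.0, 0.1, 89.8]
ft_force: [-0.2, -1.1, -3.3]
gripper_width: 0.0144
grip_force: 59.1
```

Run:
```python
from pk import *
import pickle
s=r.snapshot("wrist");st=r.get_state();print(st["tool_pos"],st["orientation"],st["gripper_width"],st["grip_force"],st["joint_positions"])
print(s["eye"],s["orientation"])
pickle.dump(s,open("w5.pkl","wb"));cv2.imwrite("pics/w5.png",cv2.resize(s["frame"],(800,600),interpolation=cv2.INTER_CUBIC))
print(w2px(s,[[.6345,.166,0],[.618,.146,.02],[.651,.146,.02]])*1.5625)
```

```text
[0.63338162 0.02831441 0.03837156] [-1.79971611e+02  6.95754186e-02  8.98729365e+01] 0.014436983281496216 59.071828722953796 [  3.48798879  55.79683788 -18.97356563  94.65510102  28.50346067
  34.45639854 -31.7090688 ]
[0.63270329 0.10053519 0.18104066] [ 1.63231012e+02  1.12919357e-01 -1.96843147e-01]
[[403.24419047 -29.70809974]
 [352.70047165  17.95491856]
 [455.01545164  17.43744464]]
```

View pics/w5.png

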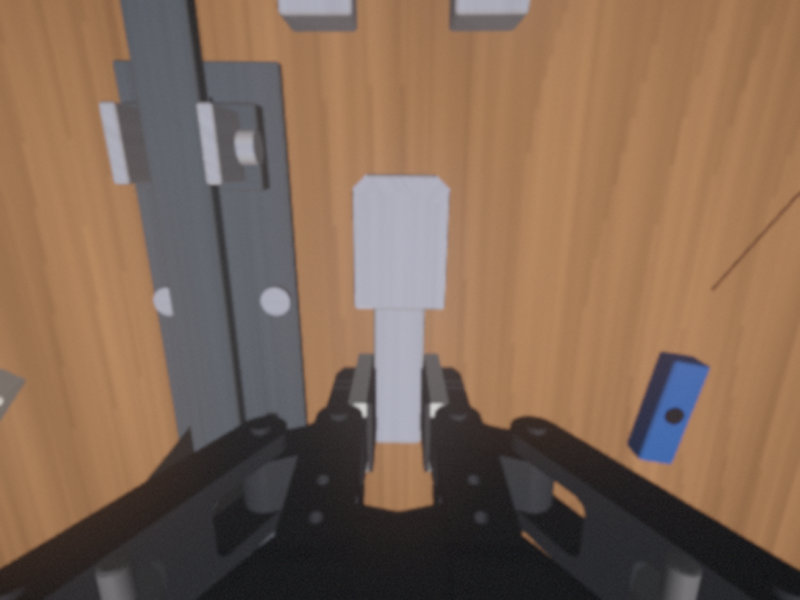

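The wrist view shows the gap between the packers' inner top corners at (356,17) and (452,17). The held packer's head spans (353–449, 175–307), with its tail between the pads and the stand to the left.

Run:
```python
from pk import *
import pickle
s=pickle.load(open("w5.pkl","rb"));hsv=cv2.cvtColor(s["frame"],cv2.COLOR_BGR2HSV)
S=hsv[...,1].astype(float)
def edges(v,a,b,th):   # subpixel crossings of saturation
    r_=S[v,a:b];o=[]
    for i in range(len(r_)-1):
        if (r_[i]-th)*(r_[i+1]-th)<0:o.append(a+i+(th-r_[i])/(r_[i+1]-r_[i]))
    return np.round(o,2)
ft=.054
for v in(2,4,6,8): 
    e=edges(v,160,350,80);print(v,e,[px2w(s,x,v,.02)[:2].round(4).tolist() for x in e])
for v in(125,140,155,170,185,205,215):
    e=edges(v,215,300,80);print(v,e,[px2w(s,x,v,ft)[0].round(4) for x in e])
for u in(190,205,215,300,310,325):
    c=S[:35,u];i=np.nonzero(c>80)[0];
    V=cv2.cvtColor(s["frame"],cv2.COLOR_BGR2GRAY)[:35,u].astype(int);print(u,i[:1],np.argmin(np.diff(V[:18])),V[:24].tolist())
for u in(245,257,270):
    V=S[100:130,u].astype(int).tolist();print(u,V)
print(px2w(s,257,113,ft))
```

```text
2 [176.57 227.55 287.53 339.33] [[0.5936, 0.15], [0.6191, 0.1501], [0.649, 0.1499], [0.6748, 0.1497]]
4 [176.72 227.56 287.53 339.04] [[0.5936, 0.1492], [0.619, 0.1492], [0.649, 0.1491], [0.6747, 0.1488]]
6 [176.92 227.69 287.43 338.64] [[0.5936, 0.1483], [0.6191, 0.1484], [0.649, 0.1482], [0.6746, 0.148]]
8 [177.69 227.78 287.33 337.72] [[0.594, 0.1475], [0.6191, 0.1475], [0.649, 0.1474], [0.6742, 0.1471]]
125 [224.43 287.98] [np.float64(0.619), np.float64(0.6473)]
140 [224.54 287.53] [np.float64(0.6188), np.float64(0.6474)]
155 [224.76 286.8 ] [np.float64(0.6186), np.float64(0.6472)]
170 [225.16 285.98] [np.float64(0.6186), np.float64(0.6471)]
185 [225.34 285.58] [np.float64(0.6184), np.float64(0.6471)]
205 [238.19 271.98] [np.float64(0.6243), np.float64(0.6408)]
215 [238.22 271.73] [np.float64(0.6242), np.float64(0.6407)]
190 [20] 8 [172, 173, 172, 172, 172, 172, 171, 166, 159, 139, 120, 105, 102, 102, 101, 99, 99, 100, 100, 104, 114, 123, 126, 126]
205 [20] 9 [173, 173, 174, 175, 174, 172, 172, 169, 159, 142, 120, 107, 104, 102, 102, 103, 102, 103, 105, 109, 119, 127, 130, 132]
2
[... 269 characters left out ...]
0] 8 [172, 172, 171, 171, 171, 171, 169, 164, 152, 131, 111, 105, 103, 104, 103, 104, 103, 103, 106, 114, 123, 129, 132, 132]
325 [20] 8 [169, 169, 169, 169, 169, 169, 165, 160, 148, 126, 109, 105, 103, 105, 105, 103, 104, 104, 107, 115, 127, 131, 133, 132]
245 [114, 113, 113, 113, 112, 113, 112, 112, 111, 113, 104, 65, 20, 12, 15, 16, 16, 16, 18, 16, 18, 16, 18, 18, 16, 17, 17, 17, 18, 17]
257 [113, 115, 113, 117, 113, 112, 112, 112, 110, 109, 101, 60, 17, 14, 16, 18, 18, 18, 16, 18, 18, 18, 16, 19, 18, 18, 17, 17, 16, 16]
270 [113, 113, 114, 114, 114, 112, 113, 113, 112, 111, 105, 73, 24, 11, 14, 18, 16, 16, 18, 16, 16, 18, 18, 18, 18, 18, 16, 16, 18, 18]
[0.63351472 0.09767477 0.054     ]
```

Call:
{"op": "step_arm", "data": {"motion": [{"dx":0.01,"dy":0.0015,"dz":0.008,"wx":0,"wy":0,"wz":-0.6},{"dx":0.02,"dy":0.0015,"dz":0.018,"wx":0,"wy":0,"wz":-0.6},{"dx":0.02,"dy":0.0015,"dz":0.028,"wx":0,"wy":0,"wz":-0.6},{"dx":0.02,"dy":0.0015,"dz":0.0335,"wx":0,"wy":0,"wz":-0.6},{"dx":0.02,"dy":0.0015,"dz":0.0335,"wx":0,"wy":0,"wz":-0.6},{"dx":0.02,"dy":0.0015,"dz":0.0335,"wx":0,"wy":0,"wz":-0.6},{"dx":0.02,"dy":0.0015,"dz":0.0335,"wx":0,"wy":0,"wz":-0.6}]}}

```text
time: 9.45
tool_pos: [0.6346, 0.0505, 0.0043]
orientation: [-180.0, 0.0, 90.6]
ft_force: [0.3, -0.4, -2.7]
gripper_width: 0.0146
grip_force: 59.6
```

```bash
cat > meas.py <<'E'
from pk import *
s=r.snapshot("wrist");st=r.get_state();T=st["tool_pos"];print(T,st["orientation"],st["ft_force"])
S=cv2.cvtColor(s["frame"],cv2.COLOR_BGR2HSV)[...,1].astype(float)
def edge(v,a,b,th=75):
    r_=S[v,a:b];return [a+i+(th-r_[i])/(r_[i+1]-r_[i]) for i in range(len(r_)-1) if (r_[i]-th)*(r_[i+1]-th)<0]
for y in list(T[1]+np.array([.002,.014,.022,.034,.044,.054,.062]))+[.150,.154,.158]:
    u,v=w2px(s,[T[0],y,.02])[0]
    if v<0: continue
    e=edge(int(v),int(u)-110,int(u)+110);print(round(y,3),int(v),[px2w(s,x,int(v),.02)[0].round(4) for x in e])
G=cv2.cvtColor(s["frame"],cv2.COLOR_BGR2GRAY).astype(float)
for x in(.600,.607,.614,.634,.654,.660,.667):
    u,v=w2px(s,[x,T[1]+.07,.02])[0];c=G[:int(v)+40,int(round(u))];d=np.diff(cv2.GaussianBlur(c[:,None],(1,5),0)[:,0])
    k=np.argsort(-abs(d))[:6];print(x,[(px2w(s,u,i+.5,.02)[1].round(4),int(d[i])) for i in sorted(k)])
E
python3 meas.py
```

```text
[0.63464447 0.05010462 0.00434956] [-1.79945635e+02  3.94175846e-02  9.06209800e+01] [-0.29525107 -0.24871513 -3.58499307]
0.052 251 [np.float64(0.5943), np.float64(0.612), np.float64(0.6551)]
0.064 229 [np.float64(0.5943), np.float64(0.6204), np.float64(0.6463)]
0.072 214 [np.float64(0.5942), np.float64(0.6249), np.float64(0.6414)]
0.084 191 [np.float64(0.5943), np.float64(0.6188), np.float64(0.6473)]
0.094 171 [np.float64(0.5943), np.float64(0.6187), np.float64(0.6472)]
0.104 150 [np.float64(0.5943), np.float64(0.6187), np.float64(0.6472)]
0.112 132 [np.float64(0.5943), np.float64(0.6186), np.float64(0.647)]
0.15 37 [np.float64(0.5939), np.float64(0.6195), np.float64(0.6487), np.float64(0.6746)]
0.154 26 [np.float64(0.5939), np.float64(0.6195), np.float64(0.6486), np.float64(0.6746)]
0.158 14 [np.float64(0.5938), np.float64(0.6195), np.float64(0.6486), np.float64(0.6746)]
0.6 [(np.float64(0.1621), 9), (np.float64(0.1478), -9), (np.float64(0.1474), -14), (np.float64(0.147), -17), (np.float64(0.1467), -13), (np.float64(0.1463), -6)]
0.607 [(np.float64(0.1622), 10), (np.float64(0.1475
[... 233 characters left out ...]
t64(0.1469), -15), (np.float64(0.1465), -8)]
0.634 [(np.float64(0.1625), 11), (np.float64(0.1622), 6), (np.float64(0.1215), 8), (np.float64(0.1211), 14), (np.float64(0.1206), 14), (np.float64(0.1202), 8)]
0.654 [(np.float64(0.1627), 21), (np.float64(0.1623), 16), (np.float64(0.1476), -12), (np.float64(0.1472), -16), (np.float64(0.1469), -15), (np.float64(0.1465), -10)]
0.66 [(np.float64(0.163), 11), (np.float64(0.1627), 22), (np.float64(0.1624), 15), (np.float64(0.1473), -15), (np.float64(0.1469), -15), (np.float64(0.1465), -10)]
0.667 [(np.float64(0.163), 12), (np.float64(0.1627), 24), (np.float64(0.1624), 17), (np.float64(0.1473), -15), (np.float64(0.1469), -16), (np.float64(0.1466), -11)]
```

Call:
{"op": "step_arm", "data": {"motion": [{"dx":0.002,"dy":0.001,"dz":0.0006,"wx":0,"wy":0,"wz":0.3},{"dx":0.006,"dy":0.001,"dz":0.0006,"wx":0,"wy":0,"wz":0.3},{"dx":0.012,"dy":0.001,"dz":0.0006,"wx":0,"wy":0,"wz":0.3},{"dx":0.017,"dy":0.001,"dz":0.0006,"wx":0,"wy":0,"wz":0.3},{"dx":0.02,"dy":0.001,"dz":0.0006,"wx":0,"wy":0,"wz":0.3},{"dx":0.02,"dy":0.001,"dz":0.0006,"wx":0,"wy":0,"wz":0.3},{"dx":0.02,"dy":0.001,"dz":0.0006,"wx":0,"wy":0,"wz":0.3}]}}

```text
time: 10.08
tool_pos: [0.6358, 0.0719, 0.0043]
orientation: [180.0, -0.1, 90.4]
ft_force: [-0.3, 0.4, -1.3]
gripper_width: 0.0145
grip_force: 59.6
```

```bash
python3 meas.py
```

```text
[0.63578391 0.07136293 0.00434047] [ 1.79994227e+02 -5.06715283e-02  9.03597875e+01] [ 0.5411689   0.76191627 -1.78115417]
0.073 251 [np.float64(0.5944), np.float64(0.6131), np.float64(0.6561)]
0.085 230 [np.float64(0.5945), np.float64(0.6215), np.float64(0.6477)]
0.093 215 [np.float64(0.5944), np.float64(0.6262), np.float64(0.6426)]
0.105 191 [np.float64(0.5944), np.float64(0.6201), np.float64(0.6486)]
0.115 171 [np.float64(0.5944), np.float64(0.62), np.float64(0.6486)]
0.125 150 [np.float64(0.5944), np.float64(0.62), np.float64(0.6485)]
0.133 132 [np.float64(0.5945), np.float64(0.6199), np.float64(0.6484)]
0.15 93 [np.float64(0.5938), np.float64(0.6197), np.float64(0.6487), np.float64(0.6746)]
0.154 83 [np.float64(0.5938), np.float64(0.6196), np.float64(0.6488), np.float64(0.6746)]
0.158 73 [np.float64(0.5938), np.float64(0.6196), np.float64(0.6488), np.float64(0.6746)]
0.6 [(np.float64(0.1611), 18), (np.float64(0.1607), 26), (np.float64(0.1603), 25), (np.float64(0.1599), 16), (np.float64(0.1476), -12), (np.float64(0.1472), -12)]
0.607 [(np.float64(0.1612), 17), (np.float64(0.1608)
[... 227 characters left out ...]
loat64(0.1597), 11), (np.float64(0.1473), -11)]
0.634 [(np.float64(0.161), 12), (np.float64(0.1606), 16), (np.float64(0.1602), 13), (np.float64(0.1424), 12), (np.float64(0.142), 12), (np.float64(0.1416), 8)]
0.654 [(np.float64(0.1611), 21), (np.float64(0.1607), 28), (np.float64(0.1603), 24), (np.float64(0.1599), 14), (np.float64(0.1475), -13), (np.float64(0.1471), -13)]
0.66 [(np.float64(0.1611), 20), (np.float64(0.1607), 26), (np.float64(0.1603), 23), (np.float64(0.1599), 13), (np.float64(0.1476), -11), (np.float64(0.1472), -11)]
0.667 [(np.float64(0.1615), 11), (np.float64(0.1611), 22), (np.float64(0.1607), 28), (np.float64(0.1603), 22), (np.float64(0.1599), 12), (np.float64(0.1476), -11)]
```

Call:
{"op": "step_arm", "data": {"motion": [{"dx":0.004,"dy":0,"dz":0,"wx":0,"wy":0,"wz":0.2},{"dx":0.009,"dy":0,"dz":0,"wx":0,"wy":0,"wz":0.2},{"dx":0.014,"dy":0,"dz":0,"wx":0,"wy":0,"wz":0.2},{"dx":0.02,"dy":0,"dz":0,"wx":0,"wy":0,"wz":0.2},{"dx":0.026,"dy":0,"dz":0,"wx":0,"wy":0,"wz":0.2},{"dx":0.032,"dy":0,"dz":0,"wx":0,"wy":0,"wz":0.2},{"dx":0.037,"dy":0,"dz":0,"wx":0,"wy":0,"wz":0.2},{"dx":0.041,"dy":0,"dz":0,"wx":0,"wy":0,"wz":0.2},{"dx":0.041,"dy":0,"dz":0,"wx":0,"wy":0,"wz":0.2},{"dx":0.041,"dy":0,"dz":0,"wx":0,"wy":0,"wz":0.2}]}}

```text
time: 10.97
tool_pos: [0.6354, 0.1122, 0.0043]
orientation: [-180.0, -0.0, 90.2]
ft_force: [0.5, 0.1, -2.4]
gripper_width: 0.0146
grip_force: 59.6
```

```bash
cat > fin.py <<'E'
from h import *
import sys
s=r.snapshot("wrist");st=r.get_state();T=st["tool_pos"];print(T,st["orientation"],st["ft_force"])
G=cv2.GaussianBlur(cv2.cvtColor(s["frame"],cv2.COLOR_BGR2GRAY),(3,3),0).astype(float)
for x in(.600,.607,.614,.622,.624,.644,.646,.654,.660,.667):
    u=w2px(s,[x,.147,.02])[0][0];v0=int(w2px(s,[x,.155,.02])[0][1]);v1=int(w2px(s,[x,.132,.02])[0][1])
    d=np.diff(G[v0:v1,int(round(u))]);i=np.argmin(d);w=np.clip(-d[max(0,i-2):i+3],0,None)
    p=v0+max(0,i-2)+(w@np.arange(len(w)))/w.sum()+.5;print(x,px2w(s,u,p,.02)[1].round(4),int(d[i]))
c=s["frame"];u,v=w2px(s,[.634,.147,.02])[0].astype(int);y0=max(v-60,0)
cv2.imwrite(sys.argv[1],cv2.resize(c[y0:v+75,u-90:u+90],None,fx=4.4,fy=4.4,interpolation=cv2.INTER_CUBIC))
E
python3 fin.py pics/f1.png
```

```text
[0.63548798 0.11165528 0.00433743] [-1.79993170e+02 -6.75716686e-03  9.01291988e+01] [-0.19092407  0.13519919 -2.4310984 ]
0.6 0.1477 -16
0.607 0.1474 -15
0.614 0.1475 -10
0.622 0.1429 -15
0.624 0.1428 -13
0.644 0.1432 -12
0.646 0.1433 -13
0.654 0.1474 -15
0.66 0.1475 -11
0.667 0.1475 -12
```

View pics/f1.png

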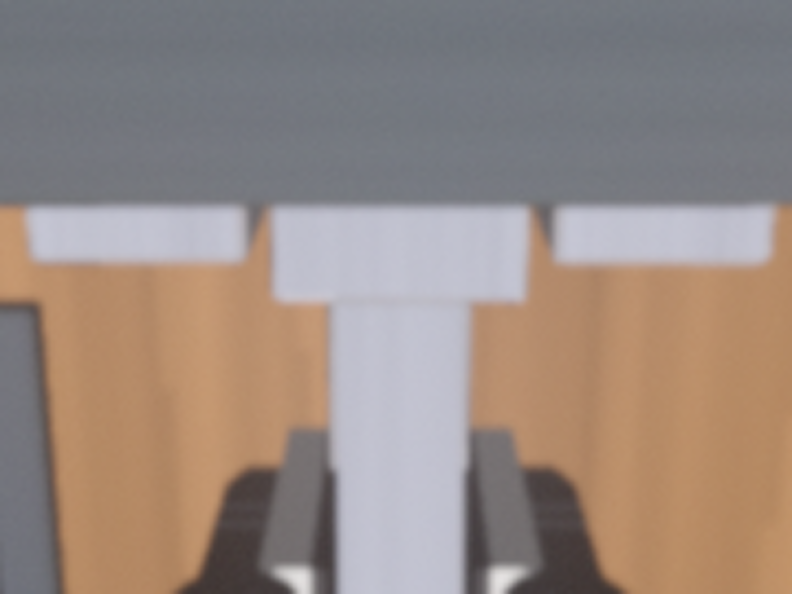

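The crop shows the head centred, with equal 25 px gaps on each side at (260,225) and (540,225). Its shoulder at v=300 is 4.4 mm short of the packers' fronts at v=263.

Call:
{"op": "step_arm", "data": {"motion": [{"dx":0.002,"dy":0,"dz":0.0004,"wx":0,"wy":0,"wz":0},{"dx":0.0044,"dy":0,"dz":0.0004,"wx":0,"wy":0,"wz":0},{"dx":0.0044,"dy":0,"dz":0.0004,"wx":0,"wy":0,"wz":0},{"dx":0.0044,"dy":0,"dz":0.0004,"wx":0,"wy":0,"wz":0},{"dx":0.0044,"dy":0,"dz":0.0004,"wx":0,"wy":0,"wz":0}]}}

```text
time: 11.43
tool_pos: [0.6359, 0.1156, 0.0043]
orientation: [180.0, 0.0, 90.1]
ft_force: [-0.4, -3.0, 3.4]
gripper_width: 0.0144
grip_force: 60.1
```

```bash
python3 fin.py pics/f2.png
```

```text
[0.63595109 0.11559698 0.00431798] [1.79959110e+02 1.40801860e-02 9.01015948e+01] [ 0.61660717 -2.16871041  3.23605832]
0.6 0.1474 -14
0.607 0.1474 -15
0.614 0.1476 -10
0.622 0.1464 -12
0.624 0.1466 -10
0.644 0.1467 -15
0.646 0.1467 -14
0.654 0.1477 -17
0.66 0.1477 -14
0.667 0.1476 -11
```

Call:
{"op": "step_arm", "data": {"motion": [{"dx":0.001,"dy":0,"dz":-0.0002,"wx":0,"wy":0,"wz":0},{"dx":0.001,"dy":0,"dz":-0.0002,"wx":0,"wy":0,"wz":0},{"dx":0.001,"dy":0,"dz":-0.0002,"wx":0,"wy":0,"wz":0},{"dx":0.001,"dy":0,"dz":-0.0002,"wx":0,"wy":0,"wz":0}]}}

```text
time: 11.82
tool_pos: [0.6358, 0.1169, 0.0043]
orientation: [180.0, -0.0, 90.1]
ft_force: [0.8, -2.1, 2.5]
gripper_width: 0.0146
grip_force: 60.1
```

```bash
python3 fin.py pics/f3.png
```

```text
[0.63578301 0.11689031 0.00430282] [ 1.79976135e+02 -3.96791883e-03  9.01151481e+01] [ 0.44351947 -1.59151973  2.52048032]
0.6 0.1475 -14
0.607 0.1475 -15
0.614 0.1476 -10
0.622 0.1478 -12
0.624 0.1332 -11
0.644 0.1479 -15
0.646 0.1479 -15
0.654 0.1475 -15
0.66 0.1475 -12
0.667 0.1475 -12
```

Call:
{"op": "step_arm", "data": {"motion": [{"dx":0,"dy":0,"dz":0,"wx":0,"wy":0,"wz":0},{"dx":0,"dy":0,"dz":0,"wx":0,"wy":0,"wz":0},{"dx":0,"dy":0,"dz":0,"wx":0,"wy":0,"wz":0},{"dx":0,"dy":0,"dz":0,"wx":0,"wy":0,"wz":0},{"dx":0,"dy":0,"dz":-0.01,"wx":0,"wy":0,"wz":0},{"dx":0,"dy":0,"dz":-0.03,"wx":0,"wy":0,"wz":0},{"dx":0,"dy":0,"dz":-0.06,"wx":0,"wy":0,"wz":0},{"dx":-0.02,"dy":0,"dz":-0.09,"wx":0,"wy":0,"wz":0},{"dx":-0.05,"dy":0,"dz":-0.12,"wx":0,"wy":0,"wz":0},{"dx":-0.05,"dy":0,"dz":-0.12,"wx":0,"wy":0,"wz":0}], "claw": 0.45}}

```text
time: 12.7
tool_pos: [0.6398, 0.0596, 0.1304]
orientation: [179.4, 0.3, 89.7]
ft_force: [0.3, -1.5, 0.4]
gripper_width: 0.0386
grip_force: 0.0
```

Call:
{"op": "step_arm", "data": {"motion": [{"dx":0,"dy":0,"dz":0,"wx":0,"wy":0,"wz":0},{"dx":0,"dy":0,"dz":0,"wx":0,"wy":0,"wz":0},{"dx":0,"dy":0,"dz":0,"wx":0,"wy":0,"wz":0}]}}

```text
time: 12.95
tool_pos: [0.6348, 0.0683, 0.1236]
orientation: [-179.9, -0.1, 90.2]
ft_force: [-0.8, -0.1, -0.2]
gripper_width: 0.0382
grip_force: 0.0
```

```bash
python3 fin.py pics/f4.png
python3 - <<'E'
from h import *
print(toolmove([.5595,-.158,.125],[180,0,90]))
E
```

```text
[0.63467794 0.06844297 0.12332601] [-1.79880880e+02 -5.30758507e-02  9.02323640e+01] [-0.10597667  0.43002041 -0.37757509]
0.6 0.1475 -17
0.607 0.1476 -16
0.614 0.1476 -15
0.622 0.1481 -11
0.624 0.1482 -12
0.644 0.1479 -13
0.646 0.1478 -14
0.654 0.1474 -15
0.66 0.1475 -14
0.667 0.1475 -13
(array([-0.2261, -0.0761, -0.0017]), array([-0.11922713, -0.05283421,  0.2324191 ]))
```

View pics/f4.png

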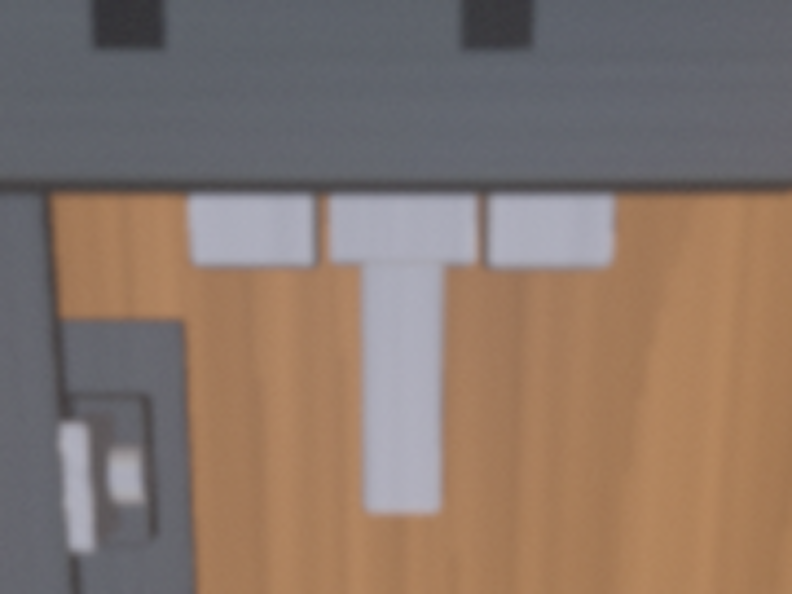

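The picture shows the packer released, with its shoulder (v=263) flush with its neighbours (v=267) and centred. Next is the bar.

Call:
{"op": "step_arm", "data": {"motion": [{"dx":-0.03,"dy":-0.01,"dz":0,"wx":0,"wy":0,"wz":0.2},{"dx":-0.065,"dy":-0.022,"dz":0,"wx":0,"wy":0,"wz":0.2},{"dx":-0.1,"dy":-0.034,"dz":0,"wx":0,"wy":0,"wz":0.2},{"dx":-0.135,"dy":-0.046,"dz":0,"wx":0,"wy":0,"wz":0.2},{"dx":-0.17,"dy":-0.057,"dz":0,"wx":0,"wy":0,"wz":0.2},{"dx":-0.205,"dy":-0.069,"dz":0,"wx":0,"wy":0,"wz":0.2},{"dx":-0.226,"dy":-0.076,"dz":0,"wx":0,"wy":0,"wz":0.2},{"dx":-0.226,"dy":-0.076,"dz":0,"wx":0,"wy":0,"wz":0.2},{"dx":-0.226,"dy":-0.076,"dz":0,"wx":0,"wy":0,"wz":0.2},{"dx":-0.226,"dy":-0.076,"dz":0,"wx":0,"wy":0,"wz":0.2}], "claw": 0.7}}

```text
time: 13.83
tool_pos: [0.5605, -0.1571, 0.1237]
orientation: [-180.0, -0.1, 90.0]
ft_force: [0.4, 0.0, 0.5]
gripper_width: 0.0597
grip_force: 0.0
```

Run:
```python
from h import *
print(r.get_state()["tool_pos"],toolmove([.5597,-.158,.006],[180,0,90]))
```

```text
[ 0.56049623 -0.15712356  0.12372811] (array([-0.0011, -0.0008,  0.1177]), array([-0.01500022, -0.11631599,  0.04113169]))
```

Call:
{"op": "step_arm", "data": {"motion": [{"dx":-0.001,"dy":-0.0008,"dz":0.03,"wx":0,"wy":0,"wz":0},{"dx":-0.001,"dy":-0.0008,"dz":0.06,"wx":0,"wy":0,"wz":0},{"dx":-0.001,"dy":-0.0008,"dz":0.09,"wx":0,"wy":0,"wz":0},{"dx":-0.001,"dy":-0.0008,"dz":0.11,"wx":0,"wy":0,"wz":0},{"dx":-0.001,"dy":-0.0008,"dz":0.1175,"wx":0,"wy":0,"wz":0},{"dx":-0.001,"dy":-0.0008,"dz":0.1175,"wx":0,"wy":0,"wz":0},{"dx":-0.001,"dy":-0.0008,"dz":0.1175,"wx":0,"wy":0,"wz":0}]}}

```text
time: 14.42
tool_pos: [0.5602, -0.1586, 0.0071]
orientation: [180.0, -0.0, 90.0]
ft_force: [-0.5, -0.7, -0.9]
gripper_width: 0.0602
grip_force: 0.0
```

Call:
{"op": "step_arm", "data": {"motion": [{"dx":0,"dy":0,"dz":0,"wx":0,"wy":0,"wz":0},{"dx":0,"dy":0,"dz":0,"wx":0,"wy":0,"wz":0},{"dx":0,"dy":0,"dz":0,"wx":0,"wy":0,"wz":0},{"dx":0,"dy":0,"dz":0,"wx":0,"wy":0,"wz":0},{"dx":0,"dy":0,"dz":0,"wx":0,"wy":0,"wz":0}], "claw": 0}}

```text
time: 14.83
tool_pos: [0.5602, -0.1605, 0.0075]
orientation: [179.9, 0.0, 89.9]
ft_force: [1.2, -0.3, 1.1]
gripper_width: 0.0143
grip_force: 58.4
```

Call:
{"op": "step_arm", "data": {"motion": [{"dx":0.0005,"dy":0,"dz":-0.004,"wx":0,"wy":-0.9,"wz":0},{"dx":0.001,"dy":0,"dz":-0.009,"wx":0,"wy":-2,"wz":0},{"dx":0.0013,"dy":0,"dz":-0.014,"wx":0,"wy":-3.1,"wz":0},{"dx":0.0016,"dy":0,"dz":-0.018,"wx":0,"wy":-4,"wz":0},{"dx":0.0018,"dy":0,"dz":-0.022,"wx":0,"wy":-4.9,"wz":0},{"dx":0.002,"dy":0,"dz":-0.026,"wx":0,"wy":-5.8,"wz":0},{"dx":0.002,"dy":0,"dz":-0.03,"wx":0,"wy":-6.7,"wz":0},{"dx":0.002,"dy":0,"dz":-0.033,"wx":0,"wy":-7.4,"wz":0},{"dx":0.002,"dy":0,"dz":-0.036,"wx":0,"wy":-8.1,"wz":0},{"dx":0.002,"dy":0,"dz":-0.039,"wx":0,"wy":-8.7,"wz":0}]}}

```text
time: 15.67
tool_pos: [0.5592, -0.16, 0.0469]
orientation: [180.0, 8.9, 89.8]
ft_force: [1.1, -4.9, 1.3]
gripper_width: 0.0141
grip_force: 59.9
```

Call:
{"op": "step_arm", "data": {"motion": [{"dx":0.0005,"dy":0,"dz":-0.0035,"wx":0,"wy":-0.8,"wz":0},{"dx":0.001,"dy":0,"dz":-0.0065,"wx":0,"wy":-1.5,"wz":0},{"dx":0.0015,"dy":0,"dz":-0.009,"wx":0,"wy":-2.1,"wz":0},{"dx":0.0018,"dy":0,"dz":-0.0115,"wx":0,"wy":-2.6,"wz":0},{"dx":0.0018,"dy":0,"dz":-0.0115,"wx":0,"wy":-2.6,"wz":0},{"dx":0.0018,"dy":0,"dz":-0.0115,"wx":0,"wy":-2.6,"wz":0},{"dx":0.0018,"dy":0,"dz":-0.0115,"wx":0,"wy":-2.6,"wz":0}]}}

```text
time: 16.25
tool_pos: [0.5586, -0.1582, 0.0581]
orientation: [-179.9, 11.6, 89.8]
ft_force: [0.6, -8.0, 2.0]
gripper_width: 0.0138
grip_force: 59.9
```

Call:
{"op": "step_arm", "data": {"motion": [{"dx":0.001,"dy":0.0008,"dz":-0.0005,"wx":0,"wy":0,"wz":0},{"dx":0.002,"dy":0.0008,"dz":-0.0005,"wx":0,"wy":0,"wz":0},{"dx":0.002,"dy":0.0008,"dz":-0.0005,"wx":0,"wy":0,"wz":0},{"dx":0.002,"dy":0.0008,"dz":-0.0005,"wx":0,"wy":0,"wz":0}]}}

```text
time: 16.58
tool_pos: [0.5588, -0.1581, 0.0583]
orientation: [-179.9, 11.8, 89.7]
ft_force: [-0.1, -11.3, 3.3]
gripper_width: 0.0139
grip_force: 59.8
```

Call:
{"op": "step_arm", "data": {"motion": [{"dx":-0.002,"dy":0,"dz":0,"wx":0,"wy":0,"wz":0},{"dx":-0.004,"dy":0,"dz":0,"wx":0,"wy":0,"wz":0},{"dx":-0.005,"dy":0,"dz":0,"wx":0,"wy":0,"wz":0},{"dx":-0.005,"dy":0,"dz":0,"wx":0,"wy":0,"wz":0}]}}

```text
time: 16.92
tool_pos: [0.5596, -0.1581, 0.0582]
orientation: [-179.9, 11.4, 89.9]
ft_force: [0.0, -4.9, 1.7]
gripper_width: 0.014
grip_force: 59.9
```

Call:
{"op": "step_arm", "data": {"motion": [{"dx":-0.002,"dy":0,"dz":0,"wx":0,"wy":0,"wz":0},{"dx":-0.003,"dy":0,"dz":0,"wx":0,"wy":0,"wz":0},{"dx":-0.003,"dy":0,"dz":0,"wx":0,"wy":0,"wz":0},{"dx":-0.003,"dy":0,"dz":0,"wx":0,"wy":0,"wz":0}]}}

```text
time: 17.25
tool_pos: [0.5602, -0.1582, 0.058]
orientation: [-180.0, 11.1, 90.0]
ft_force: [-1.0, 3.1, -0.8]
gripper_width: 0.0143
grip_force: 59.8
```

Call:
{"op": "step_arm", "data": {"motion": [{"dx":0.001,"dy":0,"dz":0,"wx":0,"wy":0,"wz":0},{"dx":0.001,"dy":0,"dz":0,"wx":0,"wy":0,"wz":0},{"dx":0.001,"dy":0,"dz":0,"wx":0,"wy":0,"wz":0},{"dx":0.001,"dy":0,"dz":0,"wx":0,"wy":0,"wz":0},{"dx":0.001,"dy":0,"dz":-0.01,"wx":0,"wy":0,"wz":0},{"dx":0.001,"dy":0,"dz":-0.03,"wx":0,"wy":0,"wz":0},{"dx":0,"dy":0,"dz":-0.06,"wx":0,"wy":0,"wz":0},{"dx":-0.03,"dy":0,"dz":-0.09,"wx":0,"wy":3,"wz":0},{"dx":-0.06,"dy":0,"dz":-0.12,"wx":0,"wy":6,"wz":0},{"dx":-0.06,"dy":0,"dz":-0.13,"wx":0,"wy":10,"wz":0}], "claw": 0.7}}

```text
time: 18.08
tool_pos: [0.5622, -0.199, 0.2039]
orientation: [179.5, 1.5, 89.7]
ft_force: [-0.3, -1.9, -0.7]
gripper_width: 0.0602
grip_force: 0.0
```

Call:
{"op": "step_arm", "data": {"motion": [{"dx":0,"dy":0,"dz":0,"wx":0,"wy":0,"wz":0},{"dx":0,"dy":0,"dz":0,"wx":0,"wy":0,"wz":0},{"dx":0,"dy":0,"dz":0,"wx":0,"wy":0,"wz":0},{"dx":0,"dy":0,"dz":0,"wx":0,"wy":0,"wz":0}]}}

```text
time: 18.42
tool_pos: [0.5593, -0.1914, 0.1966]
orientation: [-179.8, 1.2, 90.1]
ft_force: [-0.8, 0.1, -0.8]
gripper_width: 0.0594
grip_force: 0.0
```

Run:
```python
from h import *
import pickle
t=r.snapshot("scene");o=pickle.load(open("s0.pkl","rb"))[0];print(r.get_state()["tool_pos"])
im=np.vstack([cv2.resize(x["frame"][175:250,160:370],None,fx=3.8,fy=3.8,interpolation=cv2.INTER_CUBIC) for x in(o,t)])
cv2.imwrite("pics/end.png",im)
```

```text
[ 0.55952871 -0.19142107  0.19657558]
```

View pics/end.png

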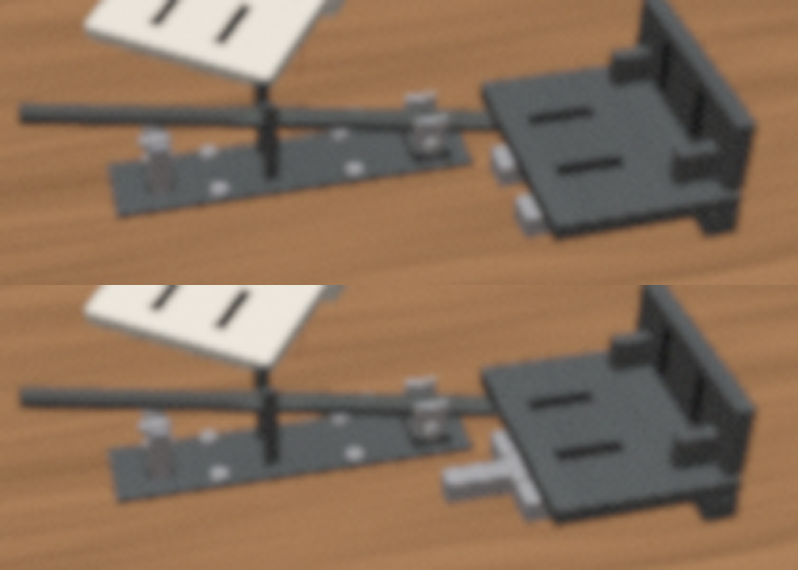

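The before and after crops match. The bar is back at its raised rest with its handle end at (25,397), the plate is down, and the tailed packer sits between the two others at (510,465). I'm handing the job in.

```bash
python3 -c "
from plant import r
print(r.job_done())"
```

```text
the job is handed in; nothing more can be done
None
```

I handed the job in at about 18.5 s with all three steps done: the bar was clipped down, the packer was slid in flush (within about 0.5 mm) and released, and the bar is back at its raised rest with the plate down on all three packers by the final picture; the hand-in gave no verdict.

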